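# Stack the sample tray in the carrier and close it with the cover plate

### The arm

A 6-joint arm with a two-finger parallel gripper is mounted at the origin on the work surface. World frame = base frame: x ahead of the robot, y to its left, z up, the work surface at z = 0. Lengths are in m, angles in degrees, forces in N, time in s.
With the tool pointing down it reaches from about 0.3 to 0.85 m from the base axis. Payload 4.2 kg.
Tool frame: the origin (TCP) lies on the mounting face of the last link; the fingertips stand 191 mm ahead of it and the grasp point (between the pads) lies 172 mm ahead of it; z points along the fingers, y is the line along which they close (so a half turn about z gives the same grasp; the last joint's range is limited). The gripper opens to 91 mm and grips with 3 to 60 N. Pads are 32 mm wide; open, the fingers measure 118 mm over their backs; the gripper's body (76 mm by 178 mm) begins 60 mm behind the grasp point.
Start: joints at [67.895, 18.312, 89.639, -0, 72.044, -1.146], TCP at [0.206, 0.537, 0.405] pointing down, gripper open.
Joint ranges: [-177.97, 177.97], [-48.28, 115.42], [12.27, 149.76], [-77.06, 257.06], [2.81, 150.46], [-146.56, 146.56]. Speed limits (degrees/s): [147.25, 147.25, 180, 180, 180, 180].

### API

Orientations are given as [roll, pitch, yaw] about the fixed x, y, z axes, in that order (R = Rz(yaw) Ry(pitch) Rx(roll)).
In Python, from workcell import manip gives the robot as it stands.
- The arm moves only by the tool step_arm, never from a script. Its argument "series" is a list of rows, each a list of 7 numbers: the turn, a rotation vector about the world's x, y, z in degrees, then the shift along the world's x, y, z in cm, then the closure, from 0 (fully open) to 1 (shut). A call has 1 to 20 rows; each row shifts and turns the commanded pose from where the row before left it; what a row does not reach is not made up. A row lasts 1/10 s, in which the tool goes at most 50 mm and 8.59 degrees, less where a joint would pass 70% of its speed; a pose out of reach is approached as far as the arm can. A call is refused whole if a number of a shift passes 5 or a number of a turn 8.59, either way. A call with a gripper value outside its range is refused whole. The fingers move at their own pace and stop on an object; "newtons" is the grip in N (left out, the last holds). Time passes only in rows, so rows that do not move let the fingers close. It gives the time, the measured TCP pose, the force, the opening and the grip force at its end, in the units of the state.
- manip.get_obs(): the state, without advancing time (a new reading comes with each control period).
- manip.capture(name): name is "scene" or "top"; returns a dict with "image" (420x560x3 uint8, red, green, blue), "K" (3x3 intrinsics, pixels), "k1" (the pictures are not rectified: a ray, as slopes to the right and down, at radius r is drawn at 1 + k1 r^2 times it, then the intrinsics apply), "view" (4x4, takes a point from world to camera coordinates). Camera axes: x right, y down, z forward; pixel columns grow to the right and rows downward; lengths in m; the calibration is good to about 2 mm. A picture is of the moment at which its call begins. There is no depth.
- manip.sign_off(): hands the job in; it is judged then, once.
The state is a dict: "t": time; "q": joint angles; "joint_vel": joint speeds; "joint_torque": joint torques, N m; "tcp_pos": TCP position; "tool_rot": TCP orientation; "force": force on the tool from outside, world axes, zero at the start; "torque": the same for the moment, N m; "width": opening from 0.0 (shut) to 1.0 (fully open); "grasp_force": force on a finger pad.
Only numpy, scipy, OpenCV 4.12 (cv2) and the standard library are available. Lean on these libraries where they do the work, as an engineer would, in place of code of your own. Each camera call takes 0.05 s, during which the arm holds its last target. There are 200 camera calls.

### The job

Set the loose loaded sample tray on top of the lower tray in the carrier so that it sits squarely inside all four corner lugs, and let go of it; then lower the cover plate, level, over the two guide pins until it lies flat on the upper tray. Keep the tray upright, set both down gently without dropping them, and leave the other things on the bench where they are.

Things in the scene. Friction and masses are not known exactly. Their poses are not given: they have to be found in the camera images.
- carrier_rim (a point): Carrier, fixed on the bench: grey base 200 x 150 x 10 mm carrying a white lower sample tray and two upright steel guide pins. Point: centre of the lower tray's rim, 50 mm above the bench; x the long axis (through both pins), z up. Lower tray 140 mm (x) by 120 mm (y) over its walls, with an L-shaped lug at each corner (see carrier_lug).
- carrier_lug (a point): One of the carrier's four corner lugs: point at the lower tray's outer wall corner, rim height, x +70, y +60 mm from carrier_rim. Legs 25 mm long run along both walls and rise 15 mm above the rim, outside the seated tray's foot: 2 mm clearance per side up to 7 mm, then flaring outwards to about 6 mm as a lead-in.
- pin_tip (a point): Tip of one guide pin, 90 mm above carrier_rim at x = +88 mm, y = 0; the other is the same at x = -88 mm. Pins are 10 mm thick, upright, tapering over the last 14 mm to 3 mm.
- tray_mid (a point): Loose upper tray, white plastic, vials fixed in it, 0.28 to 0.52 kg. Walls 140 mm (x) by 120 mm (y), 45 mm high; corner lugs like the carrier's rise to 60 mm (164 x 144 mm over them). Point: tray's centre, 22.5 mm above its underside; x along the 140 mm side, z up. Half a turn makes no difference. Seated, its underside lies on the lower rim: this point 22.5 mm above carrier_rim.
- tray_web (a point): Top centre of the loose tray's lifting web (22.5 mm above tray_mid), where it can be pinched: a wall 12 mm thick (y), along x through the tray's middle, from the 4 mm floor up to the rim. Within 35 mm of the centre along x the space beside it is empty, 50 mm wide (y) to the walls on either side; beyond are foam blocks and vials below the rim.
- cover_mid (a point): Loose aluminium cover, 0.24 to 0.46 kg, flat on the bench. Plate 8 mm thick, 134 x 110 mm, plus 40 mm wide ears, 200 mm long (x) overall. Black grip block 80 mm (x) by 12 mm (y), 8 to 46 mm above the underside, on the middle. Point: centre, 23 mm above the underside; x along the long side. Half a turn makes no difference. Home, it lies on the upper tray's rim: point 68 mm above carrier_rim.
- cover_hole (a point): Centre of one of the cover's two 14 mm through holes for the guide pins, on the plate's underside at x = +88 mm, y = 0 from cover_mid, 23 mm below it; the other is at x = -88 mm.
- vial_jar: Bystander, leave alone: small glass jar with black cap, 40 mm across, 55 mm tall, near the robot. Origin at its underside.
- cream_jar: Bystander, leave alone: small white jar, 44 mm across, 50 mm tall, near the robot. Origin at its underside.
- beaker: Bystander, leave alone: glass beaker, 64 mm across, 75 mm tall, on the far side of the bench. Origin at its underside.
- tip_box: Bystander, leave alone: white and yellow pipette tip box, 110 x 80 x 62 mm, beyond the work area. Origin at its underside.
- wash_bottle: Bystander, leave alone: clear bottle with blue label and cap, 68 mm across, 190 mm tall, on the far side of the bench. Origin at its underside.
- salt_jar: Bystander, leave alone: white plastic jar, 72 mm across, 110 mm tall, beyond the work area. Origin at its underside.
- pipette: Bystander, leave alone: pipette lying on the bench, 225 mm long, 28 mm high, beyond the work area. Origin at its underside.
Mind the look-alikes: they are no part of the job. Leave any yellow look-alike of the part that bears cover_mid alone.

How it is judged:
By the outcome, as a careful person would: the job done as asked, in the order asked, and still so for the second after the job is handed in, with the robot touching nothing.
It also fails if it takes over 67 s, if anything falls off the work surface, if the arm or the gripper's body presses on something with over 40 N, if the wrist force passes 120 N, or if a joint passes its speed limit or range.

## Working session

There is one attempt and no reset: what is moved stays moved. The work goes in short steps, Python scripts to look and compute and a tool call to move; the robot and the scene stay as the last step left them, time stands still between calls to the robot, and variables do not carry over. Pictures are saved under pics/ and viewed, at most 10 in all, crops included, and the job is handed in when it is done.

Besides the shell and the picture viewer there is one more tool, called after "Request:" as a command line: name --pt "numbers of a row" for each row, then --argument value for the rest. step_arm: Moves the arm, as the interface text tells. Its arguments: {"type":"object","properties":{"series":{"type":"array","items":{"type":"array","items":{"type":"number"}}},"newtons":{"type":"number"}},"required":["series"]}

```bash
mkdir -p pics; cat > h.py <<'E'
import numpy as np, cv2, pickle
from workcell import manip
def cap(n):
    c=manip.capture(n); return c
def save(c,f): cv2.imwrite(f,cv2.cvtColor(c["image"],cv2.COLOR_RGB2BGR))
def proj(c,P):
    P=np.atleast_2d(P); V=np.array(c["view"]); p=P@V[:3,:3].T+V[:3,3]
    s=p[:,:2]/p[:,2:]; r=(s**2).sum(1,keepdims=True); s=s*(1+c["k1"]*r)
    K=np.array(c["K"]); return s*[K[0,0],K[1,1]]+K[:2,2]
def ray(c,uv):
    K=np.array(c["K"]); d=(np.array(uv,float)-K[:2,2])/[K[0,0],K[1,1]]; s=d.copy()
    for _ in range(30): s=d/(1+c["k1"]*(s@s))
    V=np.array(c["view"]); R=V[:3,:3]; return -R.T@V[:3,3], R.T@np.r_[s,1]
def atz(c,uv,z):
    o,d=ray(c,uv); return o+d*(z-o[2])/d[2]
E
python3 - <<'E'
from h import *
for n in("top","scene"):
    c=cap(n); save(c,f"pics/{n}0.png"); pickle.dump(c,open(f"{n}0.pkl","wb"))
    print(n,ray(c,(280,210)),c["K"][0][0],c["k1"])
print(manip.get_obs())
E
```

```text
top (array([0.43563984, 0.00138757, 1.06779409]), array([ 0.08124266,  0.0149766 , -0.99660917])) 391.3538756033479 0.029755859565301263
scene (array([1.08223628, 0.45740733, 0.94627228]), array([-0.49085676, -0.40519591, -0.77130234])) 381.94501371589064 0.0044789311553764
{'t': 0.1, 'q': array([ 6.78951195e+01,  1.83473545e+01,  8.96998491e+01, -1.86961315e-03,
        7.20453861e+01, -1.14616764e+00]), 'joint_vel': array([-0.08548547, -0.08166158, -0.15243493,  0.05865739,  0.04249907,
        0.03433818]), 'joint_torque': array([-6.45148157e-04, -4.13333702e+01, -2.32509488e+01,  7.28291622e-02,
        4.21066827e-02, -3.78830168e-05]), 'tcp_pos': array([0.20562153, 0.53680956, 0.40400744]), 'tool_rot': array([-1.79907393e+02, -7.48010204e-05,  1.59041865e+02]), 'force': array([ 0.48792311, -0.49527435,  1.3870669 ]), 'torque': array([ 0.02288467,  0.01988885, -0.00550569]), 'grasp_force': 0.0, 'width': 0.9963612876699599}
```

View pics/top0.png

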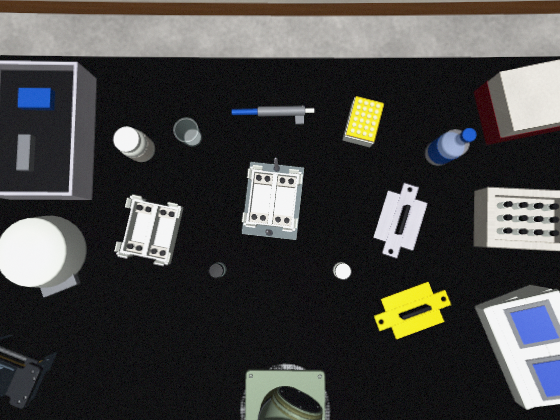

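View pics/scene0.png

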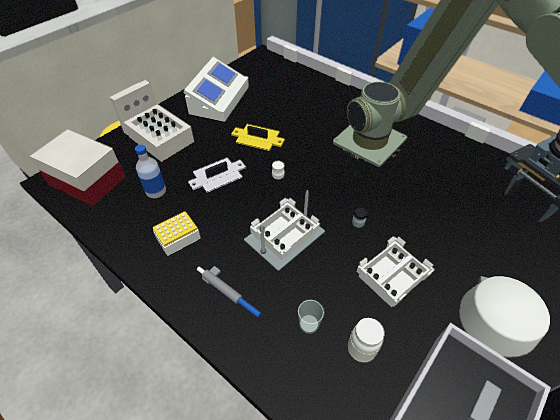

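The top view shows the loose tray at about (149,230), the carrier at (273,200) with pins near (276,165) and (269,233), the silver cover at (401,220), and the yellow look-alike at (412,310). The cover candidates are silver (401,220) and yellow (412,310). Silver matches "aluminium", and the yellow one is to be left alone. I'll confirm this in enlarged crops.

```bash
python3 - <<'E'
from h import *
c=pickle.load(open("top0.pkl","rb")); im=cv2.cvtColor(c["image"],cv2.COLOR_RGB2BGR)
def crop(x,y,w,h,s,f): cv2.imwrite(f,cv2.resize(im[y:y+h,x:x+w],None,fx=s,fy=s,interpolation=cv2.INTER_CUBIC))
crop(110,150,200,125,4,"pics/c1.png"); crop(365,175,95,75,8,"pics/c2.png")
E
```

```text
(no output)
```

View pics/c1.png

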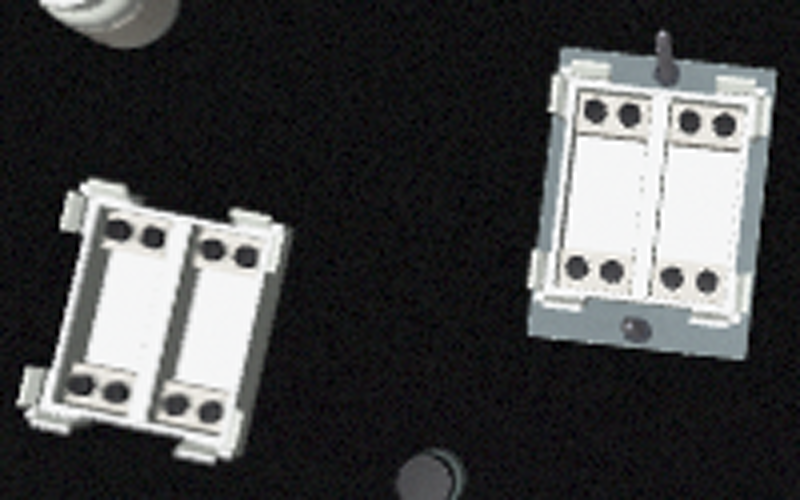

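View pics/c2.png

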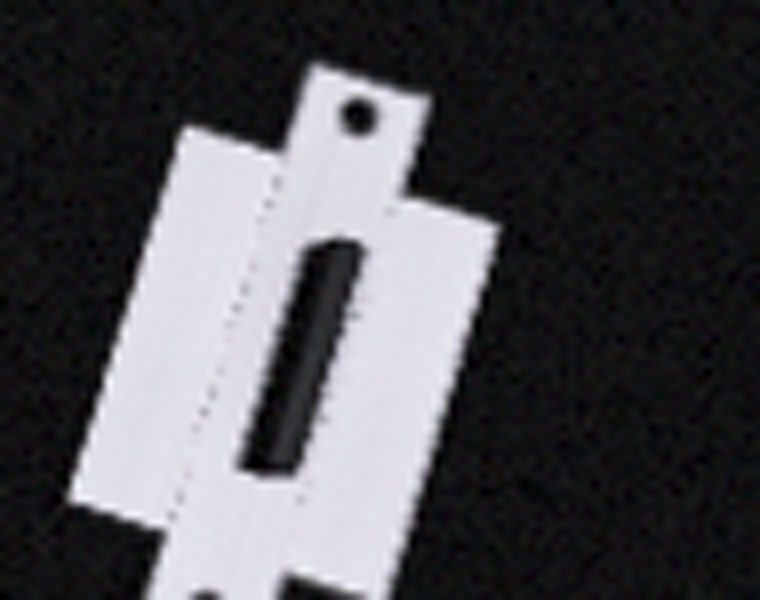

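The crop confirms the silver plate with its black grip block and holes as the cover; one hole is at about (409.5,189.5). Next I'll fit silhouettes in both cameras to get precise poses.

```bash
cat > fit.py <<'E'
from h import *
from scipy.optimize import minimize
def box(x0,x1,y0,y1,z0,z1): return np.array([[x,y,z] for x in(x0,x1) for y in(y0,y1) for z in(z0,z1)],float)/1e3
def lugs(zr,z0):
    L=[]
    for sx in(1,-1):
        for sy in(1,-1):
            L+= [box(*sorted((sx*45,sx*82)),*sorted((sy*62,sy*72)),zr,zr+15),box(*sorted((sx*72,sx*82)),*sorted((sy*35,sy*72)),zr,zr+15)]
    return L
def tray(h): return [box(-70,70,-60,60,h-45,h)]+lugs(h,0)
M={"tray":tray(45),
 "carrier":[box(-100,100,-75,75,0,10),box(-70,70,-60,60,10,50)]+lugs(50,0)+[box(s*88-5,s*88+5,-5,5,0,126) for s in(1,-1)]+[box(s*88-1.5,s*88+1.5,-1.5,1.5,126,140) for s in(1,-1)],
 "cover":[box(-67,67,-55,55,0,8),box(-100,100,-20,20,0,8),box(-40,40,-6,6,8,46)]}
S=4
def tf(P,x,y,a,z=0):
    c,s=np.cos(a),np.sin(a); return np.c_[x+c*P[:,0]-s*P[:,1],y+s*P[:,0]+c*P[:,1],P[:,2]+z]
def render(c,name,p,roi,z=0):
    x0,y0,w,h=roi; m=np.zeros((h*S,w*S),np.uint8)
    for b in M[name]:
        uv=(proj(c,tf(b,*p,z))-[x0,y0]+.5)*S-.5
        cv2.fillConvexPoly(m,np.round(cv2.convexHull(uv.astype(np.float32))*16).astype(np.int32),255,cv2.LINE_AA,4)
    return cv2.resize(m,(w,h),interpolation=cv2.INTER_AREA)/255.
def mask(c,roi,lo=25,hi=90):
    x0,y0,w,h=roi; g=c["image"][y0:y0+h,x0:x0+w].max(2).astype(float)
    g=cv2.GaussianBlur(g,(0,0),.6)
    return np.clip((g-lo)/(hi-lo),0,1)
def fit(c,name,p0,w,z=0):
    uv=np.vstack([proj(c,tf(b,*p0,z)) for b in M[name]]); a=np.floor(uv.min(0)-w).astype(int); e=np.ceil(uv.max(0)+w).astype(int)
    a=np.maximum(a,0); e=np.minimum(e,[559,419]); roi=(*a,*(e-a)); m=mask(c,roi)
    f=lambda q:np.abs(cv2.GaussianBlur(render(c,name,(q[0]/100,q[1]/100,q[2]/10),roi,z),(0,0),.8)-m).sum()
    q0=np.array([p0[0]*100,p0[1]*100,p0[2]*10])
    best=min((minimize(f,q0,method="Nelder-Mead",options=dict(initial_simplex=q0+np.vstack([np.zeros(3),np.eye(3)*k]),xatol=1e-3,fatol=.05)) for k in(1.,-.5)),key=lambda r:r.fun)
    q=best.x; return np.array([q[0]/100,q[1]/100,q[2]/10]),best.fun,m.sum()
E
python3 - <<'E'
from fit import *
C={n:pickle.load(open(n+"0.pkl","rb")) for n in("top","scene")}
t=C["top"]
cl=lambda u,v,s=4,x=110,y=150:(x+(u+.5)/s-.5,y+(v+.5)/s-.5)
def ang(a,b): d=a-b; return np.arctan2(d[1],d[0])
# clicks
a,b=atz(t,cl(180,215),.045),atz(t,cl(140,420),.045); g={"tray":(*((a+b)/2)[:2],ang(a,b))}
a,b=atz(t,cl(657,95),.05),atz(t,cl(638,300),.05); g["carrier"]=(*((a+b)/2)[:2],ang(a,b))
a,b=atz(t,cl(358,117,8,365,175),.008),atz(t,cl(205,600,8,365,175),.008); g["cover"]=(*((a+b)/2)[:2],ang(a,b))
print({k:np.round(v,4) for k,v in g.items()}, np.linalg.norm(a-b))
for k in g:
    for n in C:
        p,f,s=fit(C[n],k,g[k],4); print(k,n,np.round(p[:2]*1e3,1),round(np.degrees(p[2]),2),f,s)
E
```

```text
{'tray': array([ 0.4681,  0.3567, -0.1607]), 'carrier': array([ 0.5477,  0.039 , -0.0847]), 'cover': array([ 0.4985, -0.3061, -0.3203])} 0.1721309157761143
tray top [465.9 358.1] -11.36 265.01146233255156 3241.1641343961774
tray scene [468.3 355.7] -11.63 901.0004502510784 3505.9895179145797
carrier top [549.   37.6] -6.08 150.94908851270924 4123.520599363155
carrier scene [549.7  35.1] -6.07 593.1191577780191 3545.535402753838
cover top [ 496.6 -307.6] -17.94 294.78799453160536 2458.955127714771
cover scene [ 497.  -308.8] -18.06 278.3006167769379 1073.7669497208617
```

Request:
step_arm --pt "0 0 1.2 3.27 -2.25 -1.3 0.3" --pt "0 0 1.2 3.27 -2.25 -1.3 0.3" --pt "0 0 1.2 3.27 -2.25 -1.3 0.3" --pt "0 0 1.2 3.27 -2.25 -1.3 0.3" --pt "0 0 1.2 3.27 -2.25 -1.3 0.3" --pt "0 0 1.2 3.27 -2.25 -1.3 0.3" --pt "0 0 1.2 3.27 -2.25 -1.3 0.3" --pt "0 0 1.2 3.27 -2.25 -1.3 0.3" --pt "0 0 0 0 0 0 0.3" --pt "0 0 0 0 0 0 0.3" --pt "0 0 0 0 0 0 0.3" --newtons 25

```text
t: 1.2
tcp_pos: [0.4666, 0.3575, 0.3009]
tool_rot: [180.0, -0.0, 168.7]
force: [0.5, -0.2, -0.1]
width: 0.703
grasp_force: 0.0
```

```bash
python3 - <<'E'
from h import *
a,b=cap("scene"),cap("top")
A=a["image"][120:360,290:560]; B=b["image"][150:330,60:260]
f=lambda I:cv2.resize(I,(400,int(I.shape[0]*400/I.shape[1])),interpolation=cv2.INTER_CUBIC)
A,B=f(A),f(B); H=np.zeros((max(len(A),len(B)),800,3),np.uint8); H[:len(A),:400]=A; H[:len(B),400:]=B
cv2.imwrite("pics/hov.png",H[:,:,::-1])
o=manip.get_obs(); tip=o["tcp_pos"]-[0,0,.191]
print(proj(a,tip),proj(b,tip))
E
```

```text
[[401.6137808 255.5869812]] [[139.928089   228.67618431]]
```

View pics/hov.png

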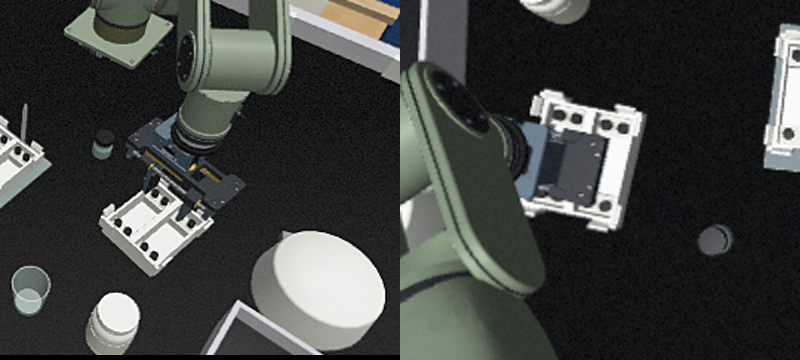

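The fingers straddle the web squarely: fingertips at about (402,256) in the scene view, and the tray lines up with the gripper in the top view. Descending and gripping.

Request:
step_arm --pt "0 0 0 0 0 -2 0.3" --pt "0 0 0 0 0 -2 0.3" --pt "0 0 0 0 0 -2 0.3" --pt "0 0 0 0 0 -1.5 0.3" --pt "0 0 0 0 0 -1 0.3" --pt "0 0 0 0 0 -0.5 0.3" --pt "0 0 0 0 0 -0.5 0.3" --pt "0 0 0 0 0 0 0.3" --pt "0 0 0 0 0 0 0.3" --pt "0 0 0 0 0 0 0.5" --pt "0 0 0 0 0 0 0.6" --pt "0 0 0 0 0 0 0.7" --pt "0 0 0 0 0 0 0.78" --pt "0 0 0 0 0 0 0.82" --pt "0 0 0 0 0 0 0.86" --pt "0 0 0 0 0 0 0.9" --pt "0 0 0 0 0 0 1" --pt "0 0 0 0 0 0 1" --pt "0 0 0 0 0 0 1" --pt "0 0 0 0 0 0 1" --newtons 35

```text
t: 3.3
tcp_pos: [0.4671, 0.3566, 0.2057]
tool_rot: [-179.9, -0.0, 168.6]
force: [-1.1, -4.5, 2.8]
width: 0.129
grasp_force: 35.0
```

Request:
step_arm --pt "0 0 0 0 0 0.5 1" --pt "0 0 0 0 0 1 1" --pt "0 0 0 0 0 2 1" --pt "0 0 0 0 0 3 1" --pt "0 0 0 0 0 4 1" --pt "0 0 0 0 0 4 1" --pt "0 0 0 0 0 2 1" --pt "0 0 0 0 0 1 1" --pt "0 0 0.2 0.23 -1 0 1" --pt "0 0 0.5 0.8 -3 0 1" --pt "0 0 0.5 0.8 -3 0 1" --pt "0 0 0.5 0.8 -3 0 1" --pt "0 0 0.5 0.8 -3 0 1" --pt "0 0 0.5 0.8 -3 0 1" --pt "0 0 0.5 0.8 -3 0 1" --pt "0 0 0.5 0.8 -3 0 1" --pt "0 0 0.5 0.8 -3 0 1" --pt "0 0 0.5 0.8 -3 0 1" --pt "0 0 0.5 0.8 -3 0 1" --pt "0 0 0.1 0 -1 0 1"

```text
t: 5.3
tcp_pos: [0.5497, 0.0339, 0.3786]
tool_rot: [-179.9, -0.2, 173.8]
force: [0.4, 0.6, -4.4]
width: 0.132
grasp_force: 35.0
```

Request:
step_arm --pt "0 0 0 0 0 0 1" --pt "0 0 0 0 0 0 1" --pt "0 0 0 0 0 0 1"

```text
t: 5.6
tcp_pos: [0.5492, 0.0378, 0.3802]
tool_rot: [180.0, -0.1, 174.0]
force: [-0.1, 0.7, -4.1]
width: 0.128
grasp_force: 35.0
```

Request:
step_arm --pt "0 0 0 0 -0.1 -1 1" --pt "0 0 0 0 0 -2 1" --pt "0 0 0 0 0 -2 1" --pt "0 0 0 0 0 -2 1" --pt "0 0 0 0 0 -1.5 1" --pt "0 0 0 0 0 -1 1" --pt "0 0 0 0 0 -0.5 1" --pt "0 0 0 0 0 0 1" --pt "0 0 0 0 0 0 1" --pt "0 0 0 0 0 0 1"

```text
t: 6.6
tcp_pos: [0.5499, 0.036, 0.2816]
tool_rot: [180.0, 0.1, 173.9]
force: [0.8, 0.3, -3.6]
width: 0.127
grasp_force: 35.0
```

```bash
python3 - <<'E'
from fit import *
o=manip.get_obs(); print(o["tcp_pos"],o["tool_rot"],o["force"],o["torque"])
a=cap("scene"); pickle.dump(a,open("s1.pkl","wb")); b=cap("top"); pickle.dump(b,open("t1.pkl","wb"))
z=o["tcp_pos"][2]-.2057; yaw=np.radians(o["tool_rot"][2]-180)
def draw(c,x0,y0,w,h,s,car):
    I=cv2.resize(c["image"][y0:y0+h,x0:x0+w],None,fx=s,fy=s,interpolation=cv2.INTER_CUBIC)
    for b,p,zz,col in((box(-70,70,-60,60,0,45),(*o["tcp_pos"][:2],yaw),z,(255,0,0)),(box(-70,70,-60,60,10,50),car,0,(0,255,0)),(box(-100,100,-75,75,0,10),car,0,(0,160,255))):
        uv=(proj(c,tf(b,*p,zz))-[x0,y0]+.5)*s-.5
        for i in range(8):
            for k in(1,2,4):
                if i<i^k: cv2.line(I,*[tuple(map(int,np.round(uv[j]*16))) for j in(i,i^k)],col,1,cv2.LINE_AA,4)
    return I
A=draw(a,230,165,110,110,5,(.5497,.0351,np.radians(-6.07)))
B=draw(b,235,150,80,100,5,(.549,.0376,np.radians(-6.08)))
H=np.zeros((550,800,3),np.uint8);H[:,:400]=A[:,80:480];H[:500,400:]=B;cv2.imwrite("pics/ov.png",H[:,:,::-1])
E
```

```text
[0.5498677  0.03600925 0.28159397] [1.79979043e+02 1.01768974e-01 1.73945984e+02] [ 0.79111789  0.34056797 -3.55603571] [ 0.01957514  0.02409406 -0.01203747]
```

View pics/ov.png

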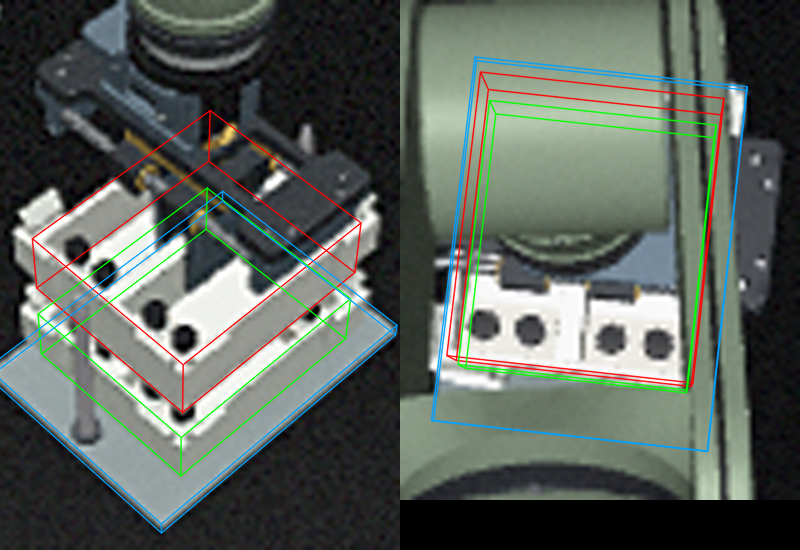

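The scene view shows the held tray (red box, near bottom corner about (183,410) in the crop) level and centred over the lower tray (green, corner (181,475)); the base outline matches. Lowering in small steps.

Request:
step_arm --pt "0 0 0 0 0 -0.5 1" --pt "0 0 0 0 0 -0.4 1" --pt "0 0 0 0 0 -0.2 1" --pt "0 0 0 0 0 -0.2 1" --pt "0 0 0 0 0 -0.2 1" --pt "0 0 0 0 0 -0.2 1" --pt "0 0 0 0 0 0 1" --pt "0 0 0 0 0 0 1"

```text
t: 7.5
tcp_pos: [0.5496, 0.036, 0.2638]
tool_rot: [180.0, 0.0, 173.9]
force: [-0.5, 0.7, -3.8]
width: 0.133
grasp_force: 35.0
```

Request:
step_arm --pt "0 0 0 0 0 -0.15 1" --pt "0 0 0 0 0 -0.15 1" --pt "0 0 0 0 0 -0.1 1" --pt "0 0 0 0 0 -0.1 1" --pt "0 0 0 0 0 -0.1 1" --pt "0 0 0 0 0 0 1" --pt "0 0 0 0 0 0 1"

```text
t: 8.2
tcp_pos: [0.5496, 0.036, 0.2578]
tool_rot: [180.0, -0.0, 173.9]
force: [0.5, -0.1, -3.9]
width: 0.129
grasp_force: 35.0
```

Request:
step_arm --pt "0 0 0 0 0 -0.1 1" --pt "0 0 0 0 0 -0.05 1" --pt "0 0 0 0 0 -0.05 1" --pt "0 0 0 0 0 0 1" --pt "0 0 0 0 0 0 1"

```text
t: 8.7
tcp_pos: [0.5496, 0.036, 0.2558]
tool_rot: [180.0, 0.0, 173.9]
force: [-0.3, -0.1, -4.0]
width: 0.125
grasp_force: 35.0
```

Request:
step_arm --pt "0 0 0 0 0 -0.05 1" --pt "0 0 0 0 0 0 1" --pt "0 0 0 0 0 -0.05 1" --pt "0 0 0 0 0 0 1" --pt "0 0 0 0 0 0 1"

```text
t: 9.2
tcp_pos: [0.5495, 0.036, 0.2558]
tool_rot: [180.0, 0.0, 173.9]
force: [-2.2, -0.4, 6.2]
width: 0.13
grasp_force: 35.0
```

Tray seated: contact comes at TCP z 0.2558, the predicted seat height. Releasing and going up.

Request:
step_arm --pt "0 0 0 0 0 0 0.8" --pt "0 0 0 0 0 0 0.7" --pt "0 0 0 0 0 0 0.6" --pt "0 0 0 0 0 0 0.5" --pt "0 0 0 0 0 0 0.4" --pt "0 0 0 0 0 0 0.3" --pt "0 0 0 0 0 0 0.3" --pt "0 0 0 0 0 0 0.3" --pt "0 0 0 0 0 0 0.3" --pt "0 0 0 0 0 1 0.3" --pt "0 0 0 0 0 2 0.3" --pt "0 0 0 0 0 3 0.3" --pt "0 0 0 0 0 4 0.3" --pt "0 0 0 0 0 4 0.3" --pt "0 0 0 0 0 2 0.3" --pt "0 0 0 0 0 0 0.3"

```text
t: 10.8
tcp_pos: [0.5499, 0.036, 0.4191]
tool_rot: [179.9, 0.5, 173.9]
force: [0.2, 0.7, 0.7]
width: 0.698
grasp_force: 0.0
```

Request:
step_arm --pt "0 0 -1.19 -0.53 -3.44 0 0.3" --pt "0 0 -1.19 -0.53 -3.44 0 0.3" --pt "0 0 -1.19 -0.53 -3.44 0 0.3" --pt "0 0 -1.19 -0.53 -3.44 0 0.3" --pt "0 0 -1.19 -0.53 -3.44 0 0.3" --pt "0 0 -1.19 -0.53 -3.44 -2 0.3" --pt "0 0 -1.19 -0.53 -3.44 -2 0.3" --pt "0 0 -1.19 -0.53 -3.44 -2 0.3" --pt "0 0 -1.19 -0.53 -3.44 -3 0.3" --pt "0 0 -1.19 -0.53 -3.44 -3 0.3" --pt "0 0 0 0 0 0 0.3" --pt "0 0 0 0 0 0 0.3" --pt "0 0 0 0 0 0 0.3"

```text
t: 12.1
tcp_pos: [0.4968, -0.3073, 0.2952]
tool_rot: [180.0, 0.0, 162.1]
force: [-0.4, 1.3, 0.1]
width: 0.698
grasp_force: 0.0
```

```bash
python3 - <<'E'
from fit import *
o=manip.get_obs(); print(o["tcp_pos"],o["tool_rot"])
M["st"]=[box(-100,100,-75,75,0,10)]+[box(s*88-5,s*88+5,-5,5,0,126) for s in(1,-1)]+[box(s*88-1.5,s*88+1.5,-1.5,1.5,126,140) for s in(1,-1)]+tray(50)+tray(95)
a,b=cap("scene"),cap("top")
for n,c,g in(("scene",a,(.5497,.0351,-.106)),("top",b,(.549,.0376,-.106))):
    p,f,s=fit(c,"st",g,4); print(n,p[:2]*1e3,np.degrees(p[2]),f,s)
    p,f,s=fit(pickle.load(open(n+"0.pkl","rb")),"cover",(.497,-.308,-.314),4); 
A=cv2.resize(a["image"][130:275,180:345],(410,360),interpolation=cv2.INTER_CUBIC);B=cv2.resize(b["image"][145:255,230:350],(390,358),interpolation=cv2.INTER_CUBIC)
H=np.zeros((360,800,3),np.uint8);H[:,:410]=A;H[:358,410:]=B;cv2.imwrite("pics/seat.png",H[:,:,::-1])
pickle.dump((a,b),open("seat.pkl","wb"))
E
```

```text
[ 0.49684114 -0.30731934  0.29524085] [1.79976390e+02 2.87713456e-02 1.62080807e+02]
scene [549.34899246  35.2798333 ] -6.100026316926845 657.4782831545663 4244.151964633378
top [549.05308395  37.64708892] -6.0715050218058115 162.42486303133518 4224.216753968107
```

View pics/seat.png

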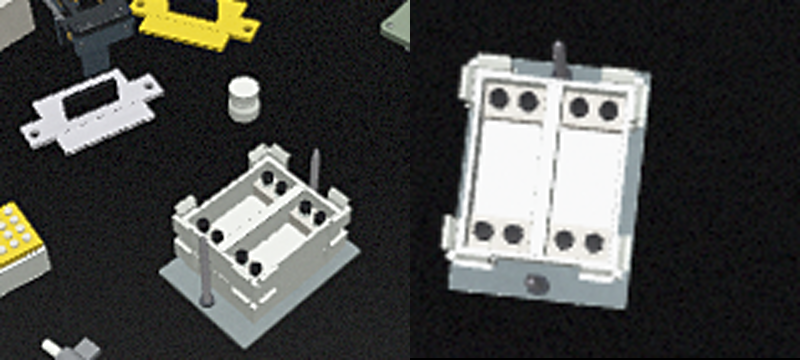

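The tray sits squarely inside the lugs (crop, about (262,225) left and (550,170) right). Now gripping the cover.

Request:
step_arm --pt "0 0 0 0 -0.1 -2 0.3" --pt "0 0 0 0 0 -2 0.3" --pt "0 0 0 0 0 -2 0.3" --pt "0 0 0 0 0 -1.5 0.3" --pt "0 0 0 0 0 -1 0.3" --pt "0 0 0 0 0 -0.5 0.3" --pt "0 0 0 0 0 0 0.3" --pt "0 0 0 0 0 0 0.3" --pt "0 0 0 0 0 0 0.5" --pt "0 0 0 0 0 0 0.6" --pt "0 0 0 0 0 0 0.7" --pt "0 0 0 0 0 0 0.78" --pt "0 0 0 0 0 0 0.82" --pt "0 0 0 0 0 0 0.86" --pt "0 0 0 0 0 0 0.9" --pt "0 0 0 0 0 0 1" --pt "0 0 0 0 0 0 1" --pt "0 0 0 0 0 0 1"

```text
t: 14.0
tcp_pos: [0.4966, -0.3089, 0.2048]
tool_rot: [180.0, -0.0, 162.0]
force: [0.8, 2.2, 0.6]
width: 0.131
grasp_force: 35.0
```

Request:
step_arm --pt "0 0 0 0 0 0.5 1" --pt "0 0 0 0 0 1 1" --pt "0 0 0 0 0 2 1" --pt "0 0 0 0 0 3 1" --pt "0 0 0 0 0 4 1" --pt "0 0 0 0 0 4 1" --pt "0 0 0 0 0 2 1" --pt "0 0 0 0 0 1 1" --pt "0 0 0 0 0 0 1"

```text
t: 14.9
tcp_pos: [0.4965, -0.3091, 0.3811]
tool_rot: [-180.0, 0.1, 162.0]
force: [-0.5, 0.1, -4.2]
width: 0.128
grasp_force: 35.0
```

Request:
step_arm --pt "0 0 0.5 0.24 1.5 0 1" --pt "0 0 1 0.45 3 0 1" --pt "0 0 1 0.45 3 0 1" --pt "0 0 1 0.45 3 0 1" --pt "0 0 1 0.45 3 0 1" --pt "0 0 1 0.45 3 0 1" --pt "0 0 1 0.45 3 0 1" --pt "0 0 1 0.45 3 0 1" --pt "0 0 1 0.45 3 0 1" --pt "0 0 1 0.45 3 0 1" --pt "0 0 1 0.45 3 0 1" --pt "0 0 1 0.45 2 0 1" --pt "0 0 0.45 0.1 1 0 1" --pt "0 0 0 0 0 0 1" --pt "0 0 0 0 0 0 1" --pt "0 0 0 0 0 0 1" --pt "0 0 0 0 0 0 1"

```text
t: 16.6
tcp_pos: [0.5493, 0.035, 0.3797]
tool_rot: [-180.0, -0.0, 173.9]
force: [0.7, 0.3, -3.7]
width: 0.132
grasp_force: 35.0
```

```bash
python3 - <<'E'
from fit import *
o=manip.get_obs(); T=o["tcp_pos"]; print(T,o["tool_rot"],o["force"])
a,b=cap("scene"),cap("top")
z=T[2]-.2048; yaw=np.radians(o["tool_rot"][2]-180)
def draw(c,x0,y0,w,h,s):
    I=cv2.resize(c["image"][y0:y0+h,x0:x0+w],None,fx=s,fy=s,interpolation=cv2.INTER_CUBIC)
    th=np.linspace(0,2*np.pi,30); ring=lambda x,r,zz:np.c_[x+r*np.cos(th),r*np.sin(th),0*th+zz]/1e3
    pl=np.array([[-67,-55],[67,-55],[67,-20],[100,-20],[100,20],[67,20],[67,55],[-67,55],[-67,20],[-100,20],[-100,-20],[-67,-20]])/1e3
    L=[(np.c_[pl,0*pl[:,0]+.008],(255,0,0))]+[(ring(s*88,7,8),(255,0,0)) for s in(1,-1)]
    for P,col in L:
        uv=(proj(c,tf(P,T[0],T[1],yaw,z))-[x0,y0]+.5)*s-.5
        cv2.polylines(I,[np.round(uv*16).astype(np.int32)],True,col,1,cv2.LINE_AA,4)
    return I
A=draw(a,215,120,120,130,4);B=draw(b,240,130,80,130,4)
H=np.zeros((520,800,3),np.uint8);H[:,:480]=A;H[:,480:]=B;cv2.imwrite("pics/cov.png",H[:,:,::-1])
E
```

```text
[0.54932252 0.03504447 0.37971013] [-1.79991032e+02 -1.59046096e-02  1.73909950e+02] [ 0.67908761  0.26319173 -3.65932469]
```

View pics/cov.png

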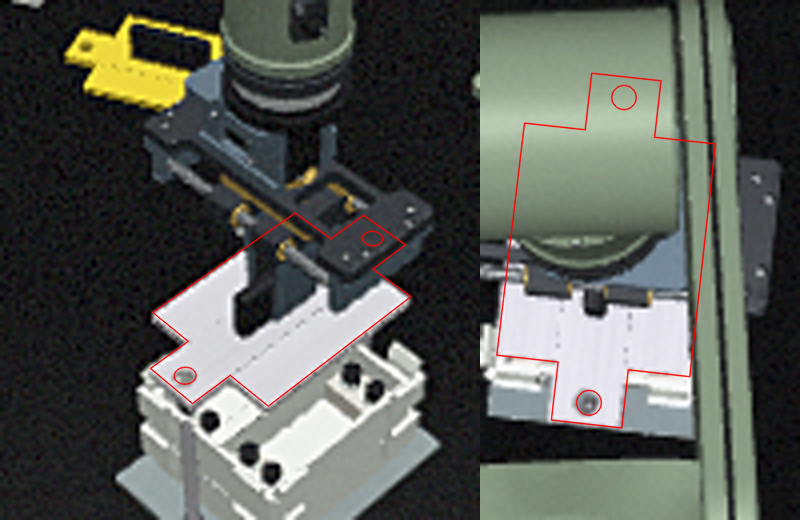

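The scene view shows the held cover level over the tray and matching the red outline; the near hole is at about (185,376) in the crop. The top view shows the near pin inside the hole at about (589,402). Lowering to just above the tips for a close look.

Request:
step_arm --pt "0 0 0 0 0.12 -1 1" --pt "0 0 0 0 0 -1 1" --pt "0 0 0 0 0 -0.7 1" --pt "0 0 0 0 0 -0.4 1" --pt "0 0 0 0 0 0 1" --pt "0 0 0 0 0 0 1" --pt "0 0 0 0 0 0 1"

```text
t: 17.4
tcp_pos: [0.5496, 0.0372, 0.3492]
tool_rot: [180.0, 0.1, 174.0]
force: [-0.6, -0.0, -3.9]
width: 0.127
grasp_force: 35.0
```

```bash
python3 - <<'E'
from fit import *
o=manip.get_obs(); T=o["tcp_pos"]; print(T,o["tool_rot"],o["force"])
a,b=cap("scene"),cap("top"); pickle.dump((a,b),open("h2.pkl","wb"))
yaw=np.radians(o["tool_rot"][2]-180); ims=[]
for c in(a,b):
    h=proj(c,tf(np.array([[-.088,0,.008]]),T[0],T[1],yaw,T[2]-.2048))[0]
    p=proj(c,tf(np.array([[-.088,0,.14]]),.5493,.0364,np.radians(-6.08)))[0]
    u,v=np.round(h).astype(int); print(h,p)
    I=cv2.resize(c["image"][v-16:v+17,u-12:u+13],None,fx=16,fy=16,interpolation=cv2.INTER_CUBIC); print(u-12,v-16)
    I=I[:520]
    ims.append(I)
cv2.imwrite("pics/hole.png",np.hstack(ims)[:,:,::-1])
E
```

```text
[0.54963148 0.03717077 0.34915178] [1.79989570e+02 5.01615154e-02 1.73994710e+02] [-0.62336315 -0.02582834 -3.94711116]
[307.51049422 187.05593323] [307.14424428 189.83253257]
296 171
[266.52722735 230.46779457] [267.05801465 230.75614254]
255 214
```

View pics/hole.png

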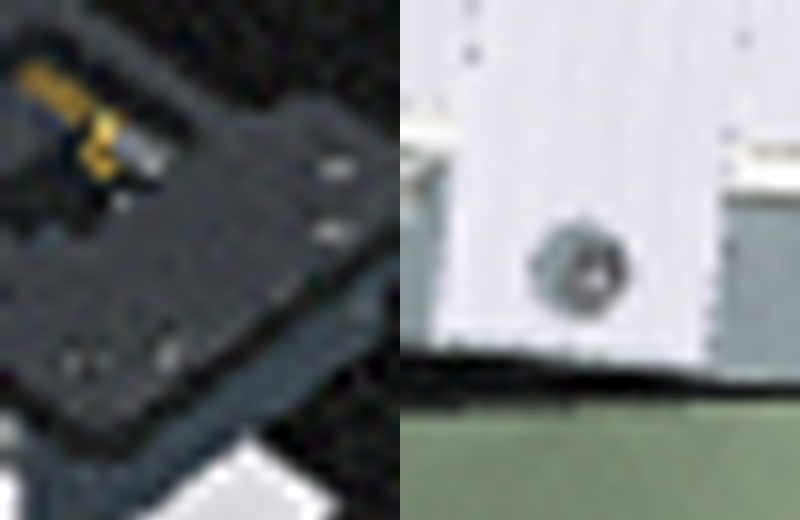

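In the top crop the hole centre is at about (265.8,230.3) and the pin tip at about (266.8,230.5). The hole therefore needs to move about 1.4 mm towards -y. Correcting this, then lowering while watching the forces.

Request:
step_arm --pt "0 0 0 0 -0.14 0 1" --pt "0 0 0 0 0 0 1" --pt "0 0 0 0 0 -0.4 1" --pt "0 0 0 0 0 -0.3 1" --pt "0 0 0 0 0 -0.3 1" --pt "0 0 0 0 0 -0.3 1" --pt "0 0 0 0 0 -0.2 1" --pt "0 0 0 0 0 0 1" --pt "0 0 0 0 0 0 1"

```text
t: 18.4
tcp_pos: [0.5495, 0.0358, 0.3337]
tool_rot: [180.0, -0.0, 174.0]
force: [0.8, -0.5, -3.5]
width: 0.132
grasp_force: 35.0
```

Request:
step_arm --pt "0 0 0 0 0 -0.2 1" --pt "0 0 0 0 0 -0.2 1" --pt "0 0 0 0 0 -0.2 1" --pt "0 0 0 0 0 -0.2 1" --pt "0 0 0 0 0 -0.2 1" --pt "0 0 0 0 0 0 1" --pt "0 0 0 0 0 0 1"

```text
t: 19.1
tcp_pos: [0.5495, 0.0358, 0.3237]
tool_rot: [180.0, -0.0, 174.0]
force: [1.0, -1.0, -3.1]
width: 0.129
grasp_force: 35.0
```

Request:
step_arm --pt "0 0 0 0 0 -0.3 1" --pt "0 0 0 0 0 -0.3 1" --pt "0 0 0 0 0 -0.3 1" --pt "0 0 0 0 0 -0.3 1" --pt "0 0 0 0 0 -0.3 1" --pt "0 0 0 0 0 -0.3 1" --pt "0 0 0 0 0 -0.2 1" --pt "0 0 0 0 0 -0.1 1" --pt "0 0 0 0 0 0 1" --pt "0 0 0 0 0 0 1"

```text
t: 20.1
tcp_pos: [0.5495, 0.0358, 0.3029]
tool_rot: [180.0, 0.0, 174.0]
force: [-0.8, 0.1, -4.4]
width: 0.128
grasp_force: 35.0
```

Request:
step_arm --pt "0 0 0 0 0 -0.1 1" --pt "0 0 0 0 0 -0.1 1" --pt "0 0 0 0 0 -0.05 1" --pt "0 0 0 0 0 -0.05 1" --pt "0 0 0 0 0 0 1" --pt "0 0 0 0 0 0 1"

```text
t: 20.7
tcp_pos: [0.5495, 0.0358, 0.2998]
tool_rot: [180.0, 0.0, 174.0]
force: [0.6, 0.3, -4.0]
width: 0.128
grasp_force: 35.0
```

Request:
step_arm --pt "0 0 0 0 0 -0.05 1" --pt "0 0 0 0 0 0 1" --pt "0 0 0 0 0 -0.05 1" --pt "0 0 0 0 0 0 1" --pt "0 0 0 0 0 0 1"

```text
t: 21.2
tcp_pos: [0.5494, 0.0358, 0.2997]
tool_rot: [180.0, 0.0, 174.0]
force: [-3.1, 0.2, 5.7]
width: 0.129
grasp_force: 35.0
```

Contact at the home height, 0.2997 against 0.2998 predicted. Releasing and retreating.

Request:
step_arm --pt "0 0 0 0 0 0 0.8" --pt "0 0 0 0 0 0 0.7" --pt "0 0 0 0 0 0 0.6" --pt "0 0 0 0 0 0 0.5" --pt "0 0 0 0 0 0 0.4" --pt "0 0 0 0 0 0 0.3" --pt "0 0 0 0 0 0 0.3" --pt "0 0 0 0 0 0 0.3" --pt "0 0 0 0 0 1 0.3" --pt "0 0 0 0 0 2 0.3" --pt "0 0 0 0 0 3 0.3" --pt "0 0 0 0 0 3 0.3" --pt "0 0 0 -2 4 1 0.3" --pt "0 0 0 -3 5 0 0.3" --pt "0 0 0 -3 5 0 0.3" --pt "0 0 0 -3 5 0 0.3" --pt "0 0 0 -3 5 0 0.3" --pt "0 0 0 0 0 0 0.3" --pt "0 0 0 0 0 0 0.3"

```text
t: 23.1
tcp_pos: [0.426, 0.248, 0.3995]
tool_rot: [180.0, 0.1, 174.2]
force: [0.4, 0.1, -0.7]
width: 0.703
grasp_force: 0.0
```

```bash
python3 - <<'E'
from h import *
o=manip.get_obs(); print(o["tcp_pos"],o["force"])
a,b=cap("scene"),cap("top")
A=cv2.resize(a["image"][130:290,200:360],(480,480),interpolation=cv2.INTER_CUBIC);B=cv2.resize(b["image"][140:260,230:310],(320,480),interpolation=cv2.INTER_CUBIC)
cv2.imwrite("pics/end.png",np.hstack([A,B])[:,:,::-1])
E
```

```text
[0.42601766 0.24803629 0.39951077] [ 0.40528091  0.11412138 -0.71491598]
```

View pics/end.png

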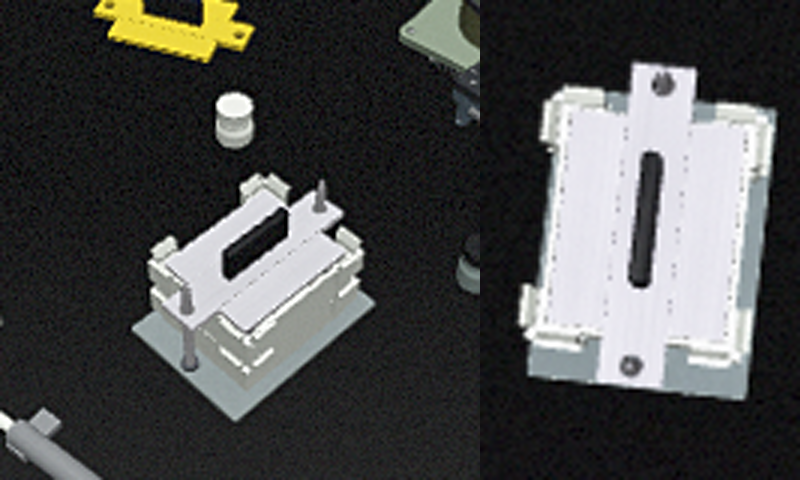

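The cover lies flat on the upper tray, with both pins through its holes (scene crop (186,298) and (320,196)), and the gripper is clear.

```bash
python3 -c "
from workcell import manip
print(manip.sign_off())"
```

```text
the job is handed in; nothing more can be done
None
```

The job is handed in: the loose tray is seated inside all four corner lugs, and the cover lies flat on it over both guide pins. The bystanders and the yellow look-alike were not touched, and it took about 23 s of robot time.

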